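Cap the bottle and vent it for the autoclave

TASK

Put the loose blue screw cap on the open amber bottle and screw it down clockwise until it bottoms out at the stop, then back it off a quarter turn so that steam can escape in the autoclave. Finish still holding the cap there in the gripper, so that it cannot turn while it is taped; do not let go. Leave everything else on the bench where it is, the spare white cap included.

Things in the scene. Friction and masses are not known exactly. Their poses are not given: they have to be found in the camera images.
- bottle: Open amber bottle, 80 mm across, fixed in a round grey holder with a dark base 116 mm across; it cannot move or turn. Origin: centre of the holder's underside on the bench, z up the axis. White index marks on the holder at its +x and -x. Neck 35 mm across, plain for its top 18 mm, rim bevelled; shoulder 40 mm below the rim, so fingers beside the cap are free.
- rim (a point): Centre of the mouth, top of the neck, 160 mm above the bench; axes as the bottle's. Coarse right-hand two-start thread on the neck, 47 mm across: clockwise from above goes down, 16 mm a full turn (4 mm a quarter). Its two starts are 19 mm below the rim, 306 and 126 degrees counter-clockwise from the bottle's +x.
- cap_home (a point): Point on the bottle's axis 14.5 mm below the rim, axes as the bottle's: where the blue cap's centre is when home, bottomed out at the thread's hard stop; the cap's x axis is then in line with the bottle's x, either way round. A quarter turn back its centre is 4 mm higher and its x axis square to the bottle's x.
- cap_center (a point): Centre of the loose blue cap, half-way up its 40 mm height; z up through its closed top. Stands open side down. 58 mm across 16 upright grip flats facing 0, 22.5, 45.. degrees from its x axis, 36 mm tall; 40 to 85 g. White line on top along its x. Bore for the neck 38 mm. It turns freely until the stop; let go, it rests on the thread, with 1.5 mm of play up and down.
- cap_lug (a point): Inside the blue cap at its +x, 4 mm above its lower edge: one of its two equal thread lugs (the other at -x), each spanning 55 degrees. Put on with its x axis 2.8 to 3.2 rad counter-clockwise of home (or that plus pi), the cap rests about 7 mm above home, has the least turning to go, and runs under the thread when turned clockwise and kept lightly pressed down.
- white_cap_center (a point): Centre of the spare white cap, same outside size (58 mm across, 40 mm tall), standing on the bench: leave it alone. It and the blue cap may have changed places.
- tube_rack: Blue tube rack, 85 x 125 mm, 42 mm high with tubes, origin under its centre: leave alone.
- beaker: Glass beaker, 68 mm across, 85 mm high, origin under its centre: leave alone.
- marker: Black marker pen lying on the bench, 120 mm long, 14 mm thick: leave alone.
- capped_bottle: Clear bottle already closed with a blue cap, 72 mm across, 140 mm high, origin under its centre: leave alone.
- tip_box: Box of pipette tips with a blue lid, 90 x 125 mm, 67 mm high, origin under its centre: leave alone.
- spatula: Steel laboratory spatula lying on the bench, 160 mm long: leave alone.

How it is judged:
By the outcome, as a careful person would: the job done as asked, in the order asked, and still so for the second after the job is handed in, while the arm keeps its last pose, push and grip.
It also fails if it takes over 64 s, if anything falls off the work surface, if the arm or the gripper's body presses on something with over 40 N, if the wrist force passes 120 N, or if a joint passes its speed limit or range.

ROBOT

A 7-joint arm with a two-finger parallel gripper is mounted at the origin on the work surface. World frame = base frame: x ahead of the robot, y to its left, z up, the work surface at z = 0. Lengths are in m, angles in rad, forces in N, time in s.
With the tool pointing down it reaches from about 0.35 to 0.9 m from the base axis. Payload 8.1 kg.
Tool frame: the origin (TCP) lies midway between the tips of the shut fingers; the grasp point (between the pads) lies 19 mm behind it; z points along the fingers, y is the line along which they close (so a half turn about z gives the same grasp; the last joint's range is limited). The gripper opens to 92 mm and grips with 3 to 60 N. Pads are 19 mm wide; open, the fingers measure 130 mm over their backs; the gripper's body (75 mm by 190 mm) begins 47 mm behind the grasp point.
Start: joints at [-1.382, 0.434, 0.025, 1.573, -0.012, 1.134, -0.075], TCP at [0.18, 0.599, 0.187] pointing down, gripper open.
Joint ranges: [-2.62, 2.62], [-0.44, 2.09], [-1.27, 1.32], [0.08, 2.57], [-1.32, 4.46], [0.12, 2], [-2.74, 2.74]. Speed limits (rad/s): [2.22, 2.22, 3.01, 3.01, 3.14, 3.14, 3.14].

INTERFACE

Orientations are given as a 3x3 rotation matrix whose columns are the frame's x, y, z axes.
In Python, from bench import robot, grab_frame gives the robot as it stands.
- The arm moves only by the tool move_arm, never from a script. Its argument "rows" is a list that holds one entry, the list of rows, each a list of 7 numbers: the turn, a rotation vector about the world's x, y, z scaled (see below), then the shift along the world's x, y, z scaled (see below), then the closure, from -1 (fully open) to 1 (shut). A call has 1 to 8 rows; each row is the pose to reach, as a shift and turn from the pose commanded when the call began; what a row does not reach only later rows make up. The controller multiplies each number of a shift by 0.1 m and each number of a turn by 90 degrees. A row lasts 1/8 s, in which the tool goes at most 62.5 mm and 10.7 degrees, less where a joint would pass 70% of its speed; a pose out of reach is approached as far as the arm can. A call with a number of a shift or a turn outside -1 to 1 is refused whole. A call with a gripper value outside its range is refused whole. The fingers move at their own pace and stop on an object; the grip force is fixed at half the most. Time passes only in rows, so rows that repeat a pose let the fingers close. It gives the time, the measured TCP pose, the force, the opening and the grip force at its end, in the units of the state.
- robot.sense(): the state, without advancing time (a new reading comes with each control period).
- grab_frame(name): name is "scene" or "top" or "wrist"; returns a dict with "img" (480x640x3 uint8, red, green, blue), "depth" (480x640 float32, m along the optical axis (not along the pixel's ray), 0 where there is no reading), "intrinsics" (3x3 intrinsics, pixels), "k1" (the pictures are not rectified: a ray, as slopes to the right and down, at radius r is drawn at 1 + k1 r^2 times it, then the intrinsics apply), "world_to_cam" (4x4, takes a point from world to camera coordinates). Camera axes: x right, y down, z forward; pixel columns grow to the right and rows downward; lengths in m; the calibration is good to about 2 mm. A picture is of the moment at which its call begins.
- robot.sign_off(): hands the job in; it is judged then, once.
The state is a dict: "clock": time; "joints": joint angles; "joint_vel": joint speeds; "joint_torque": joint torques, N m; "ee_pos": TCP position; "tcp_rot": TCP orientation; "wrist_force": force on the tool from outside, world axes, zero at the start; "torque": the same for the moment, N m; "grip_width": finger opening in m; "grip_force": force on a finger pad.
Only numpy, scipy, OpenCV 4.12 (cv2) and the standard library are available. Lean on these libraries where they do the work, as an engineer would, in place of code of your own. Each camera call takes 0.05 s, during which the arm holds its last target. There are 200 camera calls.

## Working session

There is one attempt and no reset: what is moved stays moved. The work goes in short steps, Python scripts to look and compute and a tool call to move; the robot and the scene stay as the last step left them, time stands still between calls to the robot, and variables do not carry over. Pictures are saved under pics/ and viewed, at most 10 in all, crops included, and the job is handed in when it is done.

Besides the shell and the picture viewer there is one more tool, called after "Request:" as name([rows], argument=value, ...), one row to a line, values as JSON. move_arm: Moves the arm, as the interface text tells. Its arguments: {"type":"object","properties":{"rows":{"type":"array","items":{"type":"array","items":{"type":"array","items":{"type":"number"}}}}},"required":["rows"]}

```bash
mkdir -p pics; cat > h.py <<'E'
import numpy as np, cv2
from bench import robot, grab_frame
def ray(f,u,v):
    K=f["intrinsics"];x=(u-K[0,2])/K[0,0];y=(v-K[1,2])/K[1,1]
    rd=np.hypot(x,y);r=rd
    for _ in range(20): r=rd/(1+f["k1"]*r*r)
    s=r/rd if rd>0 else 1
    T=np.linalg.inv(f["world_to_cam"]);return T[:3,3],T[:3,:3]@np.array([x*s,y*s,1])
def onplane(f,u,v,z):
    o,d=ray(f,u,v);return o+d*(z-o[2])/d[2]
def bydepth(f,u,v):
    o,d=ray(f,u,v);return o+d*f["depth"][int(v),int(u)]
def save(f,n,crop=None,s=1):
    im=f["img"][...,::-1]
    if crop: a,b,c,d=crop; im=im[b:d,a:c]
    cv2.imwrite("pics/"+n,cv2.resize(im,None,fx=s,fy=s,interpolation=cv2.INTER_CUBIC))
E
python3 - <<'E'
from h import *
import pickle
F={n:grab_frame(n) for n in("scene","top","wrist")}
pickle.dump(F,open("f0.pkl","wb"))
a=F["top"]["img"];b=F["scene"]["img"]
save(F["top"],"top.png");save(F["scene"],"scene.png")
for n in F: print(n,np.linalg.inv(F[n]["world_to_cam"])[:3].round(3).tolist(),F[n]["intrinsics"][0,0],F[n]["k1"])
f=F["top"];hsv=cv2.cvtColor(f["img"],cv2.COLOR_RGB2HSV)
m=cv2.inRange(hsv,(95,90,40),(130,255,255))
n,l,st,c=cv2.connectedComponentsWithStats(m)
for i in range(1,n):
    if st[i,4]>150: print(st[i],c[i].round(1),bydepth(f,*c[i]).round(3))
s=robot.sense();print(s)
E
```

```text
scene [[-0.884, 0.357, -0.302, 0.951], [0.467, 0.676, -0.569, 0.708], [0.001, -0.644, -0.765, 1.084]] 438.8635008344649 0.005221172368660392
top [[-0.015, -0.998, 0.056, 0.494], [-1.0, 0.015, 0.005, 0.008], [-0.006, -0.055, -0.998, 1.377]] 498.45484015787576 0.0006058940996703211
wrist [[0.288, 0.922, 0.258, 0.11], [0.958, -0.277, -0.079, 0.62], [-0.002, 0.27, -0.963, 0.385]] 396.8082525482342 -0.08304735124500301
[  71  117   89   87 6068] [114.7 159.7] [0.794 0.545 0.116]
[357 117  32  33 818] [372.2 133. ] [ 0.857 -0.119  0.099]
[ 286  166   50   40 1156] [310.7 185.9] [0.733 0.045 0.033]
[  9 243  51  28 917] [ 33.9 256.8] [0.548 0.762 0.093]
[420 246  23  21 344] [430.8 256.3] [ 0.536 -0.275  0.039]
[ 136  296   51   41 1452] [160.9 315.9] [0.39  0.441 0.066]
{'clock': 0.15, 'joints': array([-1.38159231,  0.43505988,  0.02494246,  1.57381896, -0.01160756,
        1.13400835, -0.07506442]), 'joint_vel': array([-8.95012536e-04, -2.61370716e-03, -1.43245631e-04, -2.49065246e-03,
        1.91760590e-03, -1.11809910e-03,  7.46718631e-06]), 'joint_torque': array([ 2.24607305e-03, -6.68249488e+01,  9.86294635e-01, -3.14693320e+01,
       -6.04681741e-02,  3.92617774e-02,  9.91607658e-05]), 'ee_pos': array([0.17970991, 0.59818519, 0.18635355]), 'tcp_rot': array([[-9.57724503e-01,  2.87686834e-01, -2.47867957e-04],
       [ 2.87686928e-01,  9.57723849e-01, -1.12275040e-03],
       [-8.56114537e-05, -1.14659394e-03, -9.99999339e-01]]), 'wrist_force': array([-0.55534741,  0.52708784,  0.11075764]), 'torque': array([-0.04226007, -0.02629767,  0.02065039]), 'grip_force': 0.0, 'grip_width': 0.09185954026509333}
```

View pics/top.png

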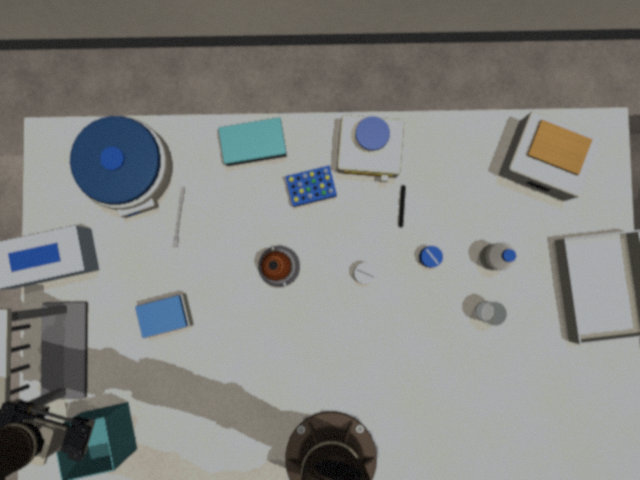

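View pics/scene.png

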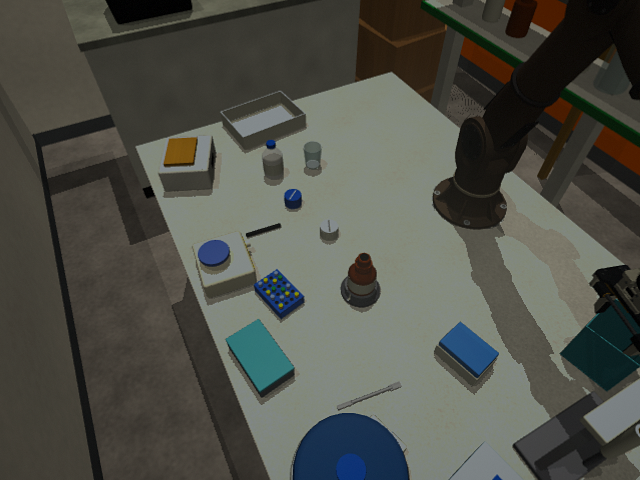

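The top view shows the blue cap at px (431,256), standing apart. The white cap is at (364,272), the amber bottle at (277,266) and the capped bottle at (497,256). I'll raise the tool and travel towards the bottle for a closer look.

Request:
move_arm([
  [[0, 0, 0, 0, 0, 0.5, -1], [0, 0, 0, 0, 0, 1, -1], [0, 0, 0, 0, 0, 1, -1]],
])

```text
clock: 0.52
ee_pos: [0.1804, 0.6006, 0.2912]
tcp_rot: [[-0.958, 0.288, 0.002], [0.288, 0.958, 0.007], [0.001, 0.007, -1.0]]
wrist_force: [0.0, 0.0, -0.7]
grip_width: 0.0917
grip_force: 0.0
```

Request:
move_arm([
  [[0, 0, 0, 0.2, -0.3, 0.3, -1], [0, 0, 0, 0.4, -0.6, 0.6, -1], [0, 0, 0, 0.6, -1, 0.8, -1]],
])

```text
clock: 0.9
ee_pos: [0.2402, 0.4979, 0.367]
tcp_rot: [[-0.958, 0.287, -0.0], [0.287, 0.958, -0.0], [-0.0, -0.0, -1.0]]
wrist_force: [0.8, 0.8, -1.1]
grip_width: 0.0917
grip_force: 0.0
```

Request:
move_arm([
  [[0, 0, 0, 0.3, -0.4, 0, -1], [0, 0, 0, 0.6, -0.9, 0, -1], [0, 0, 0, 0.7, -1, 0, -1]],
])

```text
clock: 1.27
ee_pos: [0.3122, 0.3949, 0.3667]
tcp_rot: [[-0.956, 0.293, 0.001], [0.293, 0.956, -0.001], [-0.001, -0.001, -1.0]]
wrist_force: [-0.4, -0.1, 1.3]
grip_width: 0.0916
grip_force: 0.0
```

Request:
move_arm([
  [[0, 0, 0, 0.3, -0.4, 0, -1], [0, 0, 0, 0.6, -0.9, 0, -1], [0, 0, 0, 0.7, -1, 0, -1]],
])

```text
clock: 1.65
ee_pos: [0.3815, 0.2955, 0.3666]
tcp_rot: [[-0.956, 0.292, 0.0], [0.292, 0.956, -0.001], [-0.0, -0.001, -1.0]]
wrist_force: [-1.0, 0.6, 0.5]
grip_width: 0.0919
grip_force: 0.0
```

Request:
move_arm([
  [[0, 0, 0, 0.3, -0.4, 0, -1], [0, 0, 0, 0.6, -0.9, 0, -1], [0, 0, 0, 0.7, -1, 0, -1], [0, 0, 0, 0.7, -1, 0, -1]],
])

```text
clock: 2.15
ee_pos: [0.4498, 0.1993, 0.3664]
tcp_rot: [[-0.958, 0.288, -0.001], [0.288, 0.958, -0.0], [0.001, -0.0, -1.0]]
wrist_force: [-0.1, -0.0, 0.3]
grip_width: 0.0916
grip_force: 0.0
```

```bash
python3 - <<'E'
from h import *
import pickle
f=grab_frame("wrist");pickle.dump(f,open("f1.pkl","wb"));save(f,"w1.png")
s=robot.sense();print(s["joints"].round(2),s["ee_pos"].round(3),s["tcp_rot"].round(3).tolist(),s["clock"])
E
```

```text
[-0.82  0.1   0.33  1.59 -0.03  1.45  0.8 ] [0.449 0.2   0.366] [[-0.958, 0.286, -0.001], [0.286, 0.958, 0.0], [0.001, -0.0, -1.0]] 2.2
```

View pics/w1.png

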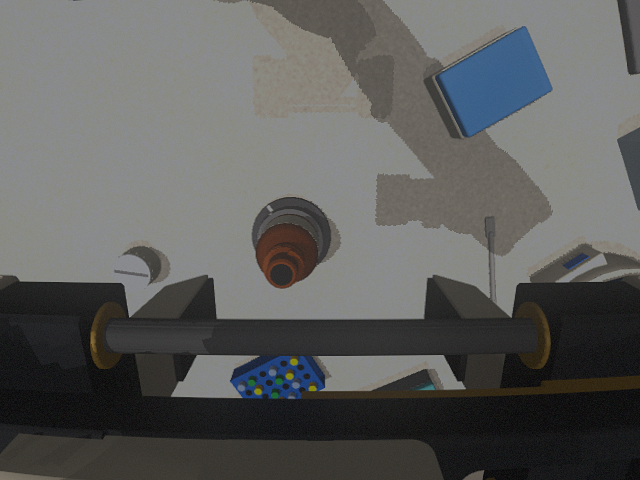

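The wrist view shows the bottle's mouth at about px (282,273), an index mark on the holder at (268,208), and the white cap at (135,265). Next I'll measure the rim, the marks and the cap.

```bash
python3 - <<'E'
from h import *
import pickle
f=pickle.load(open("f1.pkl","rb"));t=pickle.load(open("f0.pkl","rb"))["top"]
# bottle mouth: amber pixels with depth at rim height
def pts(f,box):
    a,b,c,d=box;P=[]
    for v in range(b,d):
        for u in range(a,c):
            if f["depth"][v,u]>0:P.append((u,v,*bydepth(f,u,v),*f["img"][v,u]))
    return np.array(P)
for n,fr,box in(("wrist",f,(245,190,340,295)),("top",t,(250,235,305,295))):
    P=pts(fr,box);z=P[:,4]
    r=P[(z>.15)&(z<.17)];print(n,"rimpts",len(r),"mid",((r[:,2:4].min(0)+r[:,2:4].max(0))/2).round(4),np.ptp(r[:,2:4],axis=0).round(3),np.median(r[:,4]).round(4))
    (cx,cy),rad=cv2.minEnclosingCircle(r[:,:2].astype(np.float32));print("circle",cx,cy,rad,onplane(fr,cx,cy,.16).round(4))
    w=P[(P[:,5:].min(1)>130)&(z>.006)&(z<.15)]
    c=(r[:,2:4].min(0)+r[:,2:4].max(0))/2
    for g in w: print(g[:2],g[2:5].round(3),(g[2:4]-c).round(3))
# blue cap in top
P=pts(t,(410,235,455,280));z=P[:,4]
c=P[z>.03];print("cap",c[:,2:4].mean(0).round(4),np.ptp(c[:,2:4],axis=0),np.median(c[:,4]))
rgb=c[:,5:];w=c[rgb.min(1)>110];print(len(w))
vx=cv2.fitLine(w[:,2:4].astype(np.float32),cv2.DIST_L2,0,.001,.001).ravel();print("line",vx,np.degrees(np.arctan2(vx[1],vx[0])))
hsv=cv2.cvtColor(t["img"],cv2.COLOR_RGB2HSV);m=cv2.inRange(hsv,(95,90,40),(130,255,255));mm=np.zeros_like(m);mm[238:278,412:450]=m[238:278,412:450]
ys,xs=np.nonzero(mm);print(cv2.minEnclosingCircle(np.c_[xs,ys].astype(np.float32)))
save(f,"w1c.png",(235,180,345,300),5); 
E
```

```text
wrist rimpts 814 mid [0.5173 0.1342] [0.035 0.035] 0.1609
circle 281.15435791015625 272.0201416015625 16.29161262512207 [0.5154 0.1353 0.16  ]
[269. 206.] [0.465 0.119 0.011] [-0.052 -0.015]
[268. 207.] [0.466 0.117 0.013] [-0.052 -0.017]
[269. 207.] [0.466 0.118 0.012] [-0.051 -0.016]
[268. 208.] [0.467 0.117 0.013] [-0.05  -0.017]
[269. 208.] [0.468 0.118 0.013] [-0.05  -0.016]
[269. 209.] [0.469 0.118 0.012] [-0.048 -0.017]
[270. 209.] [0.469 0.119 0.012] [-0.048 -0.015]
[271. 209.] [0.47  0.12  0.013] [-0.047 -0.014]
[270. 210.] [0.471 0.119 0.013] [-0.046 -0.016]
[271. 210.] [0.471 0.12  0.013] [-0.046 -0.014]
top rimpts 163 mid [0.5158 0.1368] [0.032 0.034] 0.1599
circle 273.0 265.5 7.159010887145996 [0.5156 0.1362 0.16  ]
[254. 235.] [0.603 0.204 0.007] [0.088 0.067]
[256. 235.] [0.603 0.198 0.008] [0.087 0.062]
[272. 235.] [0.603 0.154 0.006] [0.087 0.017]
[256. 236.] [0.6   0.199 0.006] [0.085 0.062]
[256. 237.] [0.598 0.199 0.006] [0.082 0.062]
[302. 238.] [0.593 0.072 0.006] [ 0.077 -0.065]
[270. 239.] [0.592 0.16  0.006] [0.076 0.023]
[271. 239.] [0.592 0.157 0.007] [0.07
[... 1023 characters left out ...]
22 0.015] [-0.051 -0.015]
[285. 285.] [0.465 0.119 0.014] [-0.051 -0.018]
[285. 286.] [0.462 0.12  0.006] [-0.054 -0.017]
[282. 287.] [0.459 0.128 0.009] [-0.057 -0.009]
[271. 290.] [0.451 0.158 0.008] [-0.064  0.021]
[266. 291.] [0.449 0.172 0.007] [-0.067  0.035]
[277. 291.] [0.448 0.142 0.007] [-0.067  0.005]
[262. 292.] [0.446 0.183 0.007] [-0.07   0.046]
[295. 293.] [0.442 0.093 0.008] [-0.074 -0.044]
[302. 293.] [0.442 0.073 0.007] [-0.074 -0.063]
[280. 294.] [0.44  0.134 0.006] [-0.076 -0.003]
cap [ 0.5354 -0.2765] [0.0568817  0.05696711] 0.03915693383328889
39
line [ 0.85643727  0.5162511   0.5298521  -0.2808002 ] 31.081112
((430.8770446777344, 256.9590148925781), 11.294244766235352)
```

View pics/w1c.png

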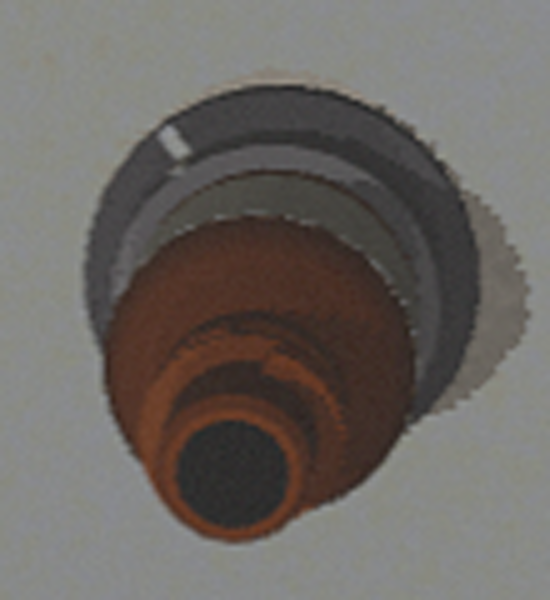

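Bottle axis at (0.516, 0.136), with its x line at about 19.5°. The blue cap is at (0.535, -0.277) with its line at about 31°. I'll approach the cap at a tool-y angle of 98.5°, which is 3 flats past the line.

Request:
move_arm([
  [[0, 0, 0.1, 0.1, -0.5, 0, -1], [0, 0, 0.2, 0.2, -1, 0, -1], [0, 0, 0.28, 0.2, -1, 0, -1]],
])

```text
clock: 2.58
ee_pos: [0.4699, 0.0967, 0.3671]
tcp_rot: [[-0.989, -0.149, 0.0], [-0.149, 0.989, -0.0], [-0.0, -0.0, -1.0]]
wrist_force: [-0.1, 0.9, 0.8]
grip_width: 0.0918
grip_force: 0.0
```

Request:
move_arm([
  [[0, 0, 0, 0.1, -0.5, 0, -1], [0, 0, 0, 0.2, -1, 0, -1]],
])

```text
clock: 2.82
ee_pos: [0.4899, 0.0005, 0.3667]
tcp_rot: [[-0.988, -0.153, -0.0], [-0.153, 0.988, 0.001], [0.0, 0.001, -1.0]]
wrist_force: [0.9, -0.5, 0.3]
grip_width: 0.0921
grip_force: 0.0
```

Request:
move_arm([
  [[0, 0, 0, 0.1, -0.5, 0, -1], [0, 0, 0, 0.2, -1, 0, -1]],
])

```text
clock: 3.08
ee_pos: [0.5105, -0.0999, 0.3667]
tcp_rot: [[-0.988, -0.152, -0.0], [-0.152, 0.988, 0.001], [-0.0, 0.001, -1.0]]
wrist_force: [1.0, 0.5, -0.8]
grip_width: 0.0921
grip_force: 0.0
```

Request:
move_arm([
  [[0, 0, 0, 0.1, -0.5, -0.2, -1], [0, 0, 0, 0.2, -1, -0.5, -1], [0, 0, 0, 0.2, -1, -0.7, -1]],
])

```text
clock: 3.45
ee_pos: [0.5298, -0.2032, 0.295]
tcp_rot: [[-0.989, -0.145, -0.002], [-0.145, 0.989, -0.001], [0.002, -0.001, -1.0]]
wrist_force: [-0.3, 0.6, 0.1]
grip_width: 0.0916
grip_force: 0.0
```

Request:
move_arm([
  [[0, 0, 0, 0.05, -0.4, -0.3, -1], [0, 0, 0, 0.05, -0.76, -0.6, -1], [0, 0, 0, 0.05, -0.76, -0.8, -1], [0, 0, 0, 0.05, -0.76, -0.8, -1], [0, 0, 0, 0.05, -0.76, -0.8, -1]],
])

```text
clock: 4.08
ee_pos: [0.5361, -0.2757, 0.2175]
tcp_rot: [[-0.989, -0.15, 0.001], [-0.15, 0.989, 0.001], [-0.001, 0.0, -1.0]]
wrist_force: [0.1, -0.0, -0.5]
grip_width: 0.092
grip_force: 0.0
```

```bash
cat > capm.py <<'E'
from h import *
f=grab_frame("wrist");s=robot.sense()
hsv=cv2.cvtColor(f["img"],cv2.COLOR_RGB2HSV)
import sys
zt=float(sys.argv[1]);save(f,sys.argv[2])
P=[]
for v in range(60,330):
    for u in range(150,500):
        if f["depth"][v,u]>0:
            p=bydepth(f,u,v)
            if abs(p[2]-zt)<.006:P.append((u,v,*p,*f["img"][v,u],*hsv[v,u]))
P=np.array(P)
b=P[(P[:,8]>95)&(P[:,8]<130)&(P[:,9]>90)];c0=b[:,2:4].mean(0)
t=P[np.hypot(*(P[:,2:4]-c0).T)<.033]
(cx,cy),r=cv2.minEnclosingCircle(t[:,2:4].astype(np.float32));print("cap",cx,cy,r,"z",np.median(t[:,4]),"mean",t[:,2:4].mean(0))
w=t[(t[:,9]<70)&(np.hypot(*(t[:,2:4]-[cx,cy]).T)<.024)];q=np.array([onplane(f,a,b_,zt)[:2] for a,b_ in w[:,:2]],np.float32)
l=cv2.fitLine(q,cv2.DIST_L2,0,.001,.001).ravel();print(len(w),"line",np.degrees(np.arctan2(l[1],l[0])),l)
R=s["tcp_rot"];print("psi",np.degrees(np.arctan2(R[1,1],R[0,1])),s["ee_pos"].round(4),s["joints"].round(2),s["clock"])
E
python3 capm.py 0.04 w2.png
```

```text
cap 0.5361999869346619 -0.2808043658733368 0.029680784791707993 z 0.04095662135839312 mean [ 0.5355498 -0.2807078]
208 line 37.389496 [ 0.7945259  0.6072302  0.5359078 -0.2808877]
psi 98.61308061416035 [ 0.5361 -0.2761  0.2179] [-0.05  0.41  0.63  1.62 -0.26  1.19  2.36] 4.125
```

View pics/w2.png

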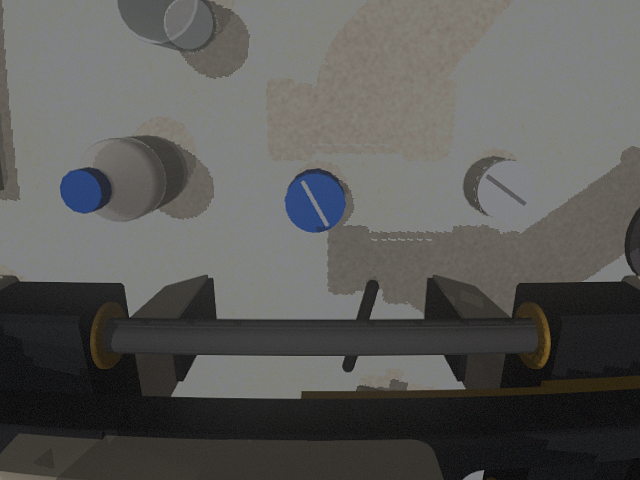

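The wrist view shows the blue cap centred at px (315,201), with a clear line at 37.4°. The capped bottle at (130,178) is out of the way. I'll turn to flat 104.9°, descend and grip.

Request:
move_arm([
  [[0, 0, 0.07, 0, -0.05, -0.4, -1], [0, 0, 0.07, 0, -0.05, -0.8, -1], [0, 0, 0.07, 0, -0.05, -1, -1], [0, 0, 0.07, 0, -0.05, -1, -1]],
])

```text
clock: 4.62
ee_pos: [0.5348, -0.2813, 0.1166]
tcp_rot: [[-0.967, -0.256, -0.001], [-0.256, 0.967, 0.001], [0.001, 0.001, -1.0]]
wrist_force: [0.5, 0.1, -0.7]
grip_width: 0.0917
grip_force: 0.0
```

Request:
move_arm([
  [[0, 0, 0, 0, 0, -0.3, -1], [0, 0, 0, 0, 0, -0.6, -1], [0, 0, 0, 0, 0, -0.8, -1], [0, 0, 0, 0, 0, -1, -1], [0, 0, 0, 0, 0, -1, -1]],
])

```text
clock: 5.25
ee_pos: [0.5354, -0.282, 0.0174]
tcp_rot: [[-0.967, -0.256, 0.0], [-0.256, 0.967, 0.0], [-0.0, 0.0, -1.0]]
wrist_force: [0.7, -0.3, -0.4]
grip_width: 0.0921
grip_force: 0.0
```

Request:
move_arm([
  [[0, 0, 0, 0, 0, -0.05, -1], [0, 0, 0, 0, 0, -0.12, -1], [0, 0, 0, 0, 0, -0.12, 1], [0, 0, 0, 0, 0, -0.12, 1], [0, 0, 0, 0, 0, -0.12, 1], [0, 0, 0, 0, 0, -0.12, 1], [0, 0, 0, 0, 0, -0.12, 1], [0, 0, 0, 0, 0, -0.12, 1]],
])

```text
clock: 6.25
ee_pos: [0.5348, -0.2824, 0.0049]
tcp_rot: [[-0.967, -0.255, -0.0], [-0.255, 0.967, 0.0], [0.0, 0.0, -1.0]]
wrist_force: [-0.3, 0.5, 0.9]
grip_width: 0.0364
grip_force: 0.0
```

Request:
move_arm([
  [[0, 0, 0, 0, 0, 0, 1], [0, 0, 0, 0, 0, 0, 1], [0, 0, 0, 0, 0, 0, 1], [0, 0, 0, 0, 0, 0, 1]],
])

```text
clock: 6.75
ee_pos: [0.5348, -0.2824, 0.0049]
tcp_rot: [[-0.967, -0.255, -0.0], [-0.255, 0.967, 0.0], [0.0, 0.0, -1.0]]
wrist_force: [-0.5, -0.3, -0.2]
grip_width: 0.0009
grip_force: 0.0
```

The fingers closed with nothing between them, so I'll look.

```bash
python3 - <<'E'
from h import *
w=grab_frame("wrist");t=grab_frame("top");s=grab_frame("scene")
im=np.vstack([np.hstack([w["img"][::2,::2],t["img"][150:390,300:620]]),np.hstack([cv2.resize(s["img"][100:280,200:440],(320,240)),t["img"][::2,::2]])])
cv2.imwrite("pics/m.png",im[...,::-1])
print(robot.sense())
E
```

```text
{'clock': 6.9, 'joints': array([ 0.07343296,  0.64171815,  0.48092186,  1.83381856, -0.41094307,
        0.76603349,  2.60231851]), 'joint_vel': array([ 1.24314185e-03, -3.21075920e-04,  2.59266078e-04,  1.76461942e-03,
        8.57519721e-04,  5.67620244e-04,  1.50649697e-05]), 'joint_torque': array([-3.88460476e-04, -6.80067945e+01,  1.01595989e+01, -2.20558155e+01,
        7.37560401e-02,  1.27310902e-02,  2.18574172e-05]), 'ee_pos': array([ 0.53481375, -0.28239796,  0.0049351 ]), 'tcp_rot': array([[-9.66931655e-01, -2.55035633e-01, -1.11188011e-05],
       [-2.55035633e-01,  9.66931653e-01,  6.45829553e-05],
       [-5.71983417e-06,  6.52829943e-05, -9.99999998e-01]]), 'wrist_force': array([-0.18066504, -0.39626085,  0.24921049]), 'torque': array([0.05438311, 0.02190423, 0.03067874]), 'grip_force': 0.0, 'grip_width': 0.0003080566614231195}
```

View pics/m.png

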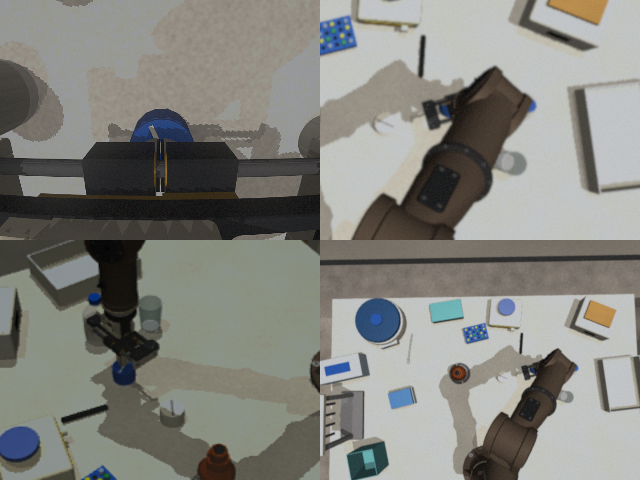

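```bash
python3 - <<'E'
from h import *
for n in("wrist","scene"):
    f=grab_frame(n);hsv=cv2.cvtColor(f["img"],cv2.COLOR_RGB2HSV);m=cv2.inRange(hsv,(100,110,40),(130,255,255))
    P=np.array([(u,v,*bydepth(f,u,v)) for v,u in zip(*np.nonzero(m)) if f["depth"][v,u]>0])
    P=P[(abs(P[:,2]-.535)<.12)&(abs(P[:,3]+.28)<.1)&(P[:,4]<.06)]
    T=P[P[:,4]>.036]
    print(n,len(P),P[:,2:].min(0).round(3),P[:,2:].max(0).round(3),"top",len(T),T[:,2:].min(0).round(4),T[:,2:].max(0).round(4),P[:,:2].min(0),P[:,:2].max(0))
    if n=="scene":
        x0,y0=P[:,:2].mean(0).astype(int);save(f,"s2.png",(x0-50,y0-50,x0+50,y0+40),6)
E
```

```text
wrist 4056 [ 0.507 -0.31   0.002] [ 0.54  -0.253  0.053] top 3916 [ 0.5069 -0.3092  0.036 ] [ 0.5401 -0.2539  0.0526] [260. 217.] [386. 318.]
scene 214 [ 0.513 -0.33  -0.003] [ 0.568 -0.246  0.059] top 97 [ 0.5126 -0.3051  0.0361] [ 0.5675 -0.2471  0.0586] [284. 191.] [300. 208.]
```

View pics/s2.png

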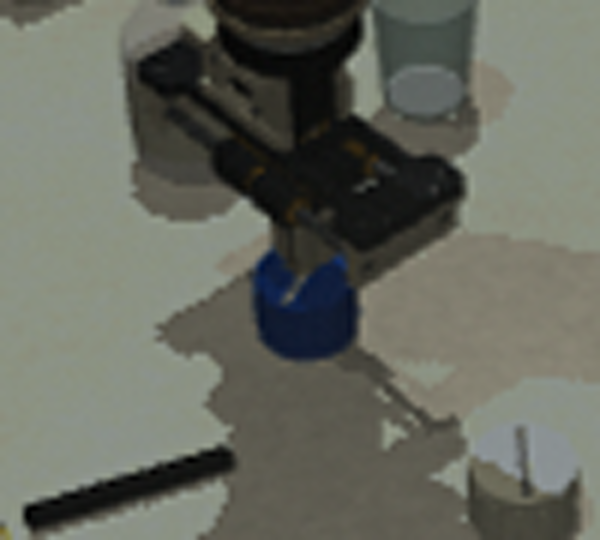

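The scene view shows the blue cap still in place, with the shut fingers apparently on or above its top. I'll check the real finger-tip height by depth.

```bash
python3 - <<'E'
from h import *
f=grab_frame("scene");hsv=cv2.cvtColor(f["img"],cv2.COLOR_RGB2HSV)
m=cv2.inRange(hsv,(100,110,40),(130,255,255));m2=m[185:212,280:306]
x0,y0=292,199
print("z(mm), rows; blue flagged *")
for v in range(178,212,2):
    print(v,' '.join(f"{bydepth(f,u,v)[2]*1000:4.0f}{'*' if m[v,u] else ' '}" for u in range(280,306,2)))
for v in (186,190,194): print(v,[bydepth(f,u,v).round(3).tolist() for u in (286,290,294)])
w=grab_frame("wrist")
for v in range(250,420,12):
    print(v,' '.join(f"{bydepth(w,u,v)[2]*1000:4.0f}" for u in range(260,400,10)))
E
```

```text
z(mm), rows; blue flagged *
178  127   126   131   135   133   135   151   158   152   132   124   120   119 
180    1   119   127   137   136   136   132   146   153   155   118    -3   150 
182    1     2   116   124   135   131   127   125   147   152   155   153   151 
184   -2    -3     1   117   123   129   122   114   115   150   153   156   152 
186    3     2     4     2   115   117    88   124   124   151   152   153   158 
188   -4    -0     2    -2    63    71    85    86   125   126   146   153   151 
190   -4    -6    -3    -5    55    61    72    76    66   125   145   147   146 
192   -3     1     1    36*   37*   57    62    69    60    40*  132   139   126 
194    3    -2    -2    41*   37*   41*   53    42*   37*   44* 1084   121   115 
196    2    -1    36*   40*   39*   39    42* 1084*   41*   36*  112   109    -5 
198   -0     3    25    41*   40*   40    42*   45*   37*   42*   37     1     2 
200    3    -5     0    31*   36*   40*   39*   37*   37*   34*   29*    1    -3 
202   -1     3    -7    19*   29*   34*   28*   33*   25*   26*   20     0    -0 
204   
[... 961 characters left out ...]
 127  130  130  130  130  130  130
322  134  135  134  134  135  129  126  130  135  135  136  135  134  134
334  135  135  135  135  134  132  129  131  136  135  135  135  136  135
346  135  135  135  135  136  132  129  132  134  135  135  135  136  136
358  135  135  135  135  135  132    1  133  136  135  134  135  136  134
370  134  135  135  135  135  131    1  131  135  135  134  135  135  137
382  134  135  135  134  135  113    1  121  136  135  135  135  135  135
394  139  138  138  139  139  138  138  139  139  138  139  137  139  139
406  147  147  146  146  147  146  146  147  146  146  148  147  146  145
418  149  148  149  150  150  150  149  150  150  149  150  149  150  150
```

Depth puts the shut finger tips at about 47 mm when the reported TCP is 5 mm, and the body at about 117 mm instead of 71. The real tool is therefore about 43 mm shorter than the reported TCP implies. I'll open, turn back one flat (to 82.4°) to keep joint 7 clear of its limit, check the tips again, then go lower while watching the force.

Request:
move_arm([
  [[0, 0, 0, 0, 0.01, 0.1, -1], [0, 0, -0.1, 0, 0.01, 0.1, -1], [0, 0, -0.2, 0, 0.01, 0.1, -1], [0, 0, -0.25, 0, 0.01, 0.1, -1], [0, 0, -0.25, 0, 0.01, 0.1, -1], [0, 0, -0.25, 0, 0.01, 0.1, -1], [0, 0, -0.25, 0, 0.01, 0.1, -1], [0, 0, -0.25, 0, 0.01, 0.1, -1]],
])

```text
clock: 8.1
ee_pos: [0.5348, -0.2815, 0.015]
tcp_rot: [[-0.991, 0.134, 0.0], [0.134, 0.991, 0.0], [-0.0, 0.0, -1.0]]
wrist_force: [-0.7, -0.6, 1.2]
grip_width: 0.076
grip_force: 0.0
```

Request:
move_arm([
  [[0, 0, 0, 0, 0, 0, -1], [0, 0, 0, 0, 0, 0, -1], [0, 0, 0, 0, 0, 0, -1], [0, 0, 0, 0, 0, 0, -1], [0, 0, 0, 0, 0, 0, -1]],
])

```text
clock: 8.72
ee_pos: [0.5348, -0.2814, 0.0149]
tcp_rot: [[-0.991, 0.134, -0.0], [0.134, 0.991, 0.0], [0.0, 0.0, -1.0]]
wrist_force: [-0.2, 0.0, -0.3]
grip_width: 0.092
grip_force: 0.0
```

```bash
python3 capm.py 0.04 w3.png; python3 - <<'E'
from h import *
w=grab_frame("wrist");s=robot.sense()
R=s["tcp_rot"];c=s["ee_pos"]
P=np.array([bydepth(w,u,v) for v in range(200,440,2) for u in range(20,620,2) if w["depth"][v,u]>0])
q=(P-c)@R
k=(abs(q[:,0])<.03)&(abs(q[:,1])>.035)&(abs(q[:,1])<.075)&(P[:,2]>.03)
for sg in(1,-1):
    z=P[k&(np.sign(q[:,1])==sg)];qq=q[k&(np.sign(q[:,1])==sg)]
    i=np.argsort(z[:,2])[:12];print(sg,np.c_[qq[i],z[i,2]][::3].round(3).tolist())
E
```

```text
cap 0.5355402231216431 -0.2802963852882385 0.029578836634755135 z 0.04098130018192167 mean [ 0.53043994 -0.2793427 ]
841 line 37.591537 [ 0.79237974  0.6100282   0.53533024 -0.28148258]
psi 82.27878455457841 [ 0.5348 -0.2814  0.0149] [-0.    0.65  0.6   1.83 -0.49  0.81  2.29] 8.775
1 [[-0.003, 0.046, -0.04, 0.055], [0.01, 0.047, -0.041, 0.056], [0.01, 0.046, -0.041, 0.056], [-0.004, 0.046, -0.042, 0.057]]
-1 [[0.01, -0.048, -0.04, 0.055], [-0.003, -0.046, -0.041, 0.056], [0.002, -0.046, -0.041, 0.056], [-0.001, -0.046, -0.042, 0.057]]
```

The line reads 37.6° again, and the open tips are 40 mm above the reported TCP. I'll descend 50 mm and grip.

Request:
move_arm([
  [[0, 0, 0, 0, 0, -0.15, -1], [0, 0, 0, 0, 0, -0.3, -1], [0, 0, 0, 0, 0, -0.4, -1], [0, 0, 0, 0, 0, -0.45, -1], [0, 0, 0, 0, 0, -0.48, -1], [0, 0, 0, 0, 0, -0.48, -1]],
])

```text
clock: 9.57
ee_pos: [0.5349, -0.2815, -0.033]
tcp_rot: [[-0.991, 0.134, 0.0], [0.134, 0.991, -0.0], [-0.0, -0.0, -1.0]]
wrist_force: [-0.3, -0.1, 0.3]
grip_width: 0.0918
grip_force: 0.0
```

Request:
move_arm([
  [[0, 0, 0, 0, 0, 0, 1], [0, 0, 0, 0, 0, 0, 1], [0, 0, 0, 0, 0, 0, 1], [0, 0, 0, 0, 0, 0, 1], [0, 0, 0, 0, 0, 0, 1], [0, 0, 0, 0, 0, 0, 1], [0, 0, 0, 0, 0, 0, 1]],
])

```text
clock: 10.45
ee_pos: [0.5349, -0.2814, -0.033]
tcp_rot: [[-0.991, 0.134, 0.0], [0.134, 0.991, 0.0], [-0.0, 0.0, -1.0]]
wrist_force: [-0.4, 0.2, 2.3]
grip_width: 0.0578
grip_force: 30.0
```

Gripped: 57.8 mm opening, 30 N. I'll lift, carry towards the bottle while turning the cap to about 11.5°, and stop short to measure both.

Request:
move_arm([
  [[0, 0, 0, 0, 0, 0.2, 1], [0, 0, 0, 0, 0, 0.5, 1], [0, 0, 0, 0, 0, 0.8, 1], [0, 0, 0, 0, 0, 1, 1]],
])

```text
clock: 10.95
ee_pos: [0.5353, -0.2821, 0.0696]
tcp_rot: [[-0.991, 0.135, 0.002], [0.135, 0.991, -0.001], [-0.002, -0.001, -1.0]]
wrist_force: [-0.2, -0.9, 0.9]
grip_width: 0.0581
grip_force: 30.0
```

Request:
move_arm([
  [[0, 0, 0, 0, 0, 0.3, 1], [0, 0, 0, 0, 0.2, 0.7, 1], [0, 0, 0, 0.1, 0.5, 1, 1], [0, 0, 0, 0.1, 0.8, 1, 1]],
])

```text
clock: 11.45
ee_pos: [0.5467, -0.2017, 0.1706]
tcp_rot: [[-0.991, 0.135, 0.005], [0.135, 0.991, -0.001], [-0.005, -0.001, -1.0]]
wrist_force: [0.5, 0.3, -1.2]
grip_width: 0.0574
grip_force: 30.0
```

Request:
move_arm([
  [[0, 0, -0.05, 0.1, 0.3, 0.2, 1], [0, 0, -0.12, 0.1, 0.7, 0.33, 1], [0, 0, -0.2, 0.1, 1, 0.33, 1]],
])

```text
clock: 11.82
ee_pos: [0.5553, -0.1002, 0.202]
tcp_rot: [[-0.899, 0.437, 0.002], [0.437, 0.899, 0.001], [-0.002, 0.002, -1.0]]
wrist_force: [-0.7, -0.4, -0.5]
grip_width: 0.0577
grip_force: 30.0
```

Request:
move_arm([
  [[0, 0, -0.05, 0.1, 0.4, 0, 1], [0, 0, -0.09, 0.1, 0.8, 0, 1], [0, 0, -0.09, 0.1, 1, 0, 1]],
])

```text
clock: 12.2
ee_pos: [0.5646, 0.0008, 0.2006]
tcp_rot: [[-0.832, 0.555, 0.0], [0.555, 0.832, 0.001], [0.0, 0.0, -1.0]]
wrist_force: [0.1, -1.4, -0.9]
grip_width: 0.0576
grip_force: 30.0
```

Request:
move_arm([
  [[0, 0, 0, 0, 0.4, 0, 1], [0, 0, 0, 0, 0.8, 0, 1], [0, 0, 0, 0, 1, 0, 1], [0, 0, 0, 0, 1, 0, 1], [0, 0, 0, 0, 1, 0, 1]],
])

```text
clock: 12.82
ee_pos: [0.5649, 0.0962, 0.2003]
tcp_rot: [[-0.83, 0.558, 0.0], [0.558, 0.83, -0.001], [-0.001, -0.0, -1.0]]
wrist_force: [-0.8, -0.8, -0.2]
grip_width: 0.0575
grip_force: 30.0
```

```bash
python3 - <<'E'
from h import *
import pickle
f=grab_frame("wrist");s=robot.sense();pickle.dump((f,s),open("f3.pkl","wb"));save(f,"w4.png")
hsv=cv2.cvtColor(f["img"],cv2.COLOR_RGB2HSV);c=s["ee_pos"];R=s["tcp_rot"]
print(c.round(4),np.degrees(np.arctan2(R[1,1],R[0,1])),s["joints"].round(2),s["clock"],s["grip_width"])
P=np.array([(u,v,*bydepth(f,u,v),*hsv[v,u]) for v in range(0,340) for u in range(100,540) if f["depth"][v,u]>0])
d=np.hypot(P[:,2]-.516,P[:,3]-.136)
r=P[(d<.035)&(P[:,4]>.152)&(P[:,4]<.168)]
print("rim",len(r),((r[:,2:4].min(0)+r[:,2:4].max(0))/2).round(4),np.ptp(r[:,2:4],axis=0).round(4))
if len(r):
    h=cv2.convexHull(r[:,:2].astype(np.float32));(e,_,_)=cv2.fitEllipse(h);print("ell",e,onplane(f,*e,.16).round(4))
w=P[(P[:,4]>.007)&(P[:,4]<.018)&(P[:,6]<60)&(P[:,7]>120)&(d<.062)&(d>.04)]
print("mark",len(w),w[:,2:5].mean(0).round(4) if len(w) else "")
dt=np.hypot(P[:,2]-c[0],P[:,3]-c[1])
t=P[(dt<.04)&(P[:,4]>.23)&(P[:,4]<.30)&(P[:,5]>95)&(P[:,5]<130)&(P[:,6]>90)]
print("cap",len(t),np.percentile(t[:,4],[5,50,95]) if len(t) else "")
E
```

```text
[0.5649 0.0962 0.2002] 56.024367493633456 [-0.86  0.42  0.85  1.73 -0.34  1.15  1.07] 12.875 0.05783294808033279
rim 2706 [0.5175 0.1346] [0.0344 0.0348]
ell (329.08367919921875, 146.1707763671875) [0.5171 0.1347 0.16  ]
mark 93 [0.4984 0.1244 0.0113]
cap 7928 [0.25482687 0.27389065 0.27504368]
```

View pics/w4.png

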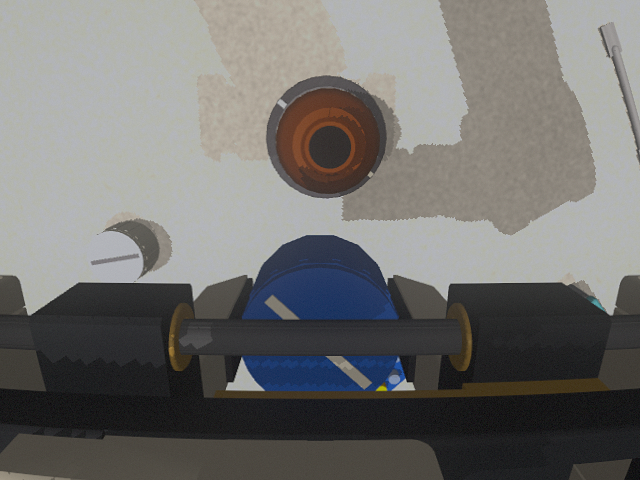

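The wrist view shows the mouth at px (329,146), index marks at (282,104) and (371,175), and the held cap with its line running from (272,300) to (365,385). I'll measure the angles and the offset.

```bash
python3 - <<'E'
from h import *
import pickle
f,s=pickle.load(open("f3.pkl","rb"));c=s["ee_pos"];R=s["tcp_rot"];img=f["img"].astype(int)
hsv=cv2.cvtColor(f["img"],cv2.COLOR_RGB2HSV)
def blob(box,z,th=110):
    a,b,cc,d=box;m=np.zeros((480,640),bool);m[b:d,a:cc]=img[b:d,a:cc].min(2)>th
    v,u=np.nonzero(m);return np.array([onplane(f,x,y,z)[:2] for x,y in zip(u,v)])
rim=np.array([.5172,.1347])
for box in((276,98,288,110),(366,170,377,180)):
    b=blob(box,.012);m=b.mean(0);dd=m-rim;print("mark",len(b),m.round(4),np.hypot(*dd).round(4),"ang",np.degrees(np.arctan2(dd[1],dd[0]))%180)
v,u=np.nonzero((hsv[...,1]<80)&(img.min(2)>75));k=(v>292)&(v<395)&(u>262)&(u<375)&((v<318)|(v>356))&(abs((u-272)*85-(v-300)*93)<93*16)
q=np.array([onplane(f,x,y,.2745)[:2] for x,y in zip(u[k],v[k])],np.float32)
l=cv2.fitLine(q,cv2.DIST_HUBER,0,.001,.001).ravel();print("line",k.sum(),np.degrees(np.arctan2(l[1],l[0]))%180,"mid of ends",((q.min(0)+q.max(0))/2).round(4),"len",np.hypot(*np.ptp(q,axis=0)))
T=np.array([bydepth(f,x,y) for y in range(240,320) for x in range(240,410) if f["depth"][y,x]>0 and 95<hsv[y,x,0]<130 and hsv[y,x,1]>90])
T=T[(T[:,2]>.271)&(T[:,2]<.279)];qt=(T-c)@R
for y0 in(-.01,0,.01):
    k=abs(qt[:,1]-y0)<.003;print("edge x",y0,qt[k,0].max().round(4))
# line through cap centre: tool-frame crossing at y=0
n=(np.c_[q,np.full(len(q),.2745)]-c)@R;print("line pts tool frame mid",((n.min(0)+n.max(0))/2).round(4),n.min(0).round(3),n.max(0).round(3))
E
```

```text
mark 71 [0.4665 0.118 ] 0.0534 ang 18.205469156736
mark 53 [0.5724 0.1529] 0.0581 ang 18.25652976230525
line 827 10.9071 mid of ends [0.566  0.0952] len 0.051668633
edge x -0.01 0.0268
edge x 0 0.0281
edge x 0.01 0.0266
line pts tool frame mid [-0.0014 -0.0003 -0.0743] [-0.02  -0.019 -0.074] [ 0.017  0.019 -0.074]
```

Bottle x line at 18.2°, cap line at 10.9°, so the cap is 3.01 rad from home, inside the window. I'll move over the mouth and lower.

Request:
move_arm([
  [[0, 0, 0, -0.25, 0.2, 0, 1], [0, 0, 0, -0.49, 0.395, 0, 1], [0, 0, 0, -0.49, 0.395, -0.3, 1], [0, 0, 0, -0.49, 0.395, -0.6, 1], [0, 0, 0, -0.49, 0.395, -0.68, 1], [0, 0, 0, -0.49, 0.395, -0.68, 1]],
])

```text
clock: 13.62
ee_pos: [0.5161, 0.137, 0.1322]
tcp_rot: [[-0.83, 0.558, -0.0], [0.558, 0.83, -0.0], [-0.0, -0.0, -1.0]]
wrist_force: [-0.1, 0.4, 0.2]
grip_width: 0.0577
grip_force: 30.0
```

Request:
move_arm([
  [[0, 0, 0, 0, 0, -0.05, 1], [0, 0, 0, 0, 0, -0.1, 1], [0, 0, 0, 0, 0, -0.13, 1], [0, 0, 0, 0, 0, -0.13, 1]],
])

```text
clock: 14.12
ee_pos: [0.5157, 0.1381, 0.1188]
tcp_rot: [[-0.831, 0.557, -0.0], [0.557, 0.831, -0.0], [0.0, -0.0, -1.0]]
wrist_force: [0.1, 0.5, -0.3]
grip_width: 0.0572
grip_force: 30.0
```

The TCP is 2.4 mm too far in y, because it hadn't settled when I measured. I'll correct that and lower further.

Request:
move_arm([
  [[0, 0, 0, 0, -0.024, 0, 1], [0, 0, 0, 0, -0.024, 0, 1], [0, 0, 0, 0, -0.024, -0.05, 1], [0, 0, 0, 0, -0.024, -0.1, 1], [0, 0, 0, 0, -0.024, -0.13, 1], [0, 0, 0, 0, -0.024, -0.13, 1]],
])

```text
clock: 14.88
ee_pos: [0.5156, 0.1356, 0.1056]
tcp_rot: [[-0.831, 0.557, -0.001], [0.557, 0.831, -0.0], [0.0, -0.001, -1.0]]
wrist_force: [-0.3, 0.4, -0.2]
grip_width: 0.0581
grip_force: 30.0
```

Request:
move_arm([
  [[0, 0, 0, 0, 0, -0.03, 1], [0, 0, 0, 0, 0, -0.06, 1], [0, 0, 0, 0, 0, -0.06, 1], [0, 0, 0, 0, 0, -0.06, 1]],
])

```text
clock: 15.38
ee_pos: [0.5159, 0.1358, 0.1001]
tcp_rot: [[-0.831, 0.557, 0.0], [0.557, 0.831, 0.0], [0.0, 0.0, -1.0]]
wrist_force: [-0.0, -0.0, 3.9]
grip_width: 0.0579
grip_force: 30.0
```

Contact at the expected height (0.100, 3.9 N). Now I'll screw clockwise with a light press.

Request:
move_arm([
  [[0, 0, -0.1, 0, 0, -0.01, 1], [0, 0, -0.2, 0, 0, -0.014, 1], [0, 0, -0.3, 0, 0, -0.018, 1], [0, 0, -0.4, 0, 0, -0.022, 1], [0, 0, -0.4, 0, 0, -0.022, 1]],
])

```text
clock: 16.0
ee_pos: [0.5169, 0.1361, 0.0984]
tcp_rot: [[-0.343, 0.939, 0.002], [0.939, 0.343, 0.0], [-0.0, 0.002, -1.0]]
wrist_force: [0.9, 0.6, 8.4]
grip_width: 0.0577
grip_force: 30.0
```

```bash
cat > st.py <<'E'
from h import *
s=robot.sense();R=s["tcp_rot"];print("psi",np.degrees(np.arctan2(R[1,1],R[0,1])).round(2),s["ee_pos"].round(4),s["joints"].round(2),"F",s["wrist_force"].round(1),"T",s["torque"].round(2),s["clock"],s["grip_width"])
E
python3 st.py
```

```text
psi 20.05 [0.5169 0.1361 0.0984] [-1.03  0.53  0.97  1.96 -0.54  0.94  0.56] F [0.9 0.6 8.4] T [ 0.2   0.08 -0.09] 16.0 0.05767420195775732
```

Turning 36° dropped it 1.6 mm, so it is threading. Continuing.

Request:
move_arm([
  [[0, 0, -0.1, 0, 0, -0.004, 1], [0, 0, -0.2, 0, 0, -0.008, 1], [0, 0, -0.3, 0, 0, -0.012, 1], [0, 0, -0.4, 0, 0, -0.016, 1], [0, 0, -0.5, 0, 0, -0.02, 1], [0, 0, -0.6, 0, 0, -0.024, 1], [0, 0, -0.7, 0, 0, -0.028, 1], [0, 0, -0.8, 0, 0, -0.032, 1]],
])

```text
clock: 17.0
ee_pos: [0.5189, 0.1363, 0.0955]
tcp_rot: [[0.788, 0.615, 0.006], [0.615, -0.789, -0.0], [0.004, 0.004, -1.0]]
wrist_force: [7.8, 2.0, 1.9]
grip_width: 0.0573
grip_force: 30.0
```

```bash
python3 st.py
```

```text
psi -52.05 [0.5189 0.1363 0.0955] [-1.16  0.7   1.27  1.96 -0.78  1.08 -0.45] F [7.8 2.  1.9] T [ 0.32 -1.46  0.06] 17.0 0.057331649950373875
```

The cap's 1.5 mm offset in the grip swings round as it turns, which gives 8 N sideways. I'll shift to compensate and continue to just short of the stop.

Request:
move_arm([
  [[0, 0, 0, 0.025, 0, 0, 1], [0, 0, -0.1, 0.025, 0, -0.004, 1], [0, 0, -0.2, 0.025, -0.005, -0.008, 1], [0, 0, -0.3, 0.025, -0.01, -0.012, 1], [0, 0, -0.4, 0.025, -0.015, -0.016, 1], [0, 0, -0.5, 0.025, -0.015, -0.02, 1], [0, 0, -0.55, 0.025, -0.015, -0.022, 1], [0, 0, -0.55, 0.025, -0.015, -0.022, 1]],
])

```text
clock: 18.0
ee_pos: [0.5195, 0.1347, 0.093]
tcp_rot: [[0.981, -0.196, 0.002], [-0.196, -0.981, 0.001], [0.002, -0.001, -1.0]]
wrist_force: [0.4, 1.6, 7.3]
grip_width: 0.0577
grip_force: 30.0
```

```bash
python3 st.py
```

```text
psi -101.3 [0.5195 0.1347 0.093 ] [-1.16  0.74  1.3   1.96 -0.81  1.1  -1.27] F [0.4 1.6 7.3] T [ 0.41 -0.05 -0.02] 18.0 0.05767657873240845
```

Request:
move_arm([
  [[0, 0, -0.08, 0, -0.005, -0.003, 1], [0, 0, -0.14, 0, -0.005, -0.006, 1], [0, 0, -0.17, 0, -0.005, -0.007, 1], [0, 0, -0.17, 0, -0.005, -0.007, 1]],
])

```text
clock: 18.5
ee_pos: [0.5193, 0.1338, 0.0923]
tcp_rot: [[0.894, -0.448, 0.002], [-0.448, -0.894, 0.0], [0.001, -0.001, -1.0]]
wrist_force: [0.6, 0.4, 7.4]
grip_width: 0.0579
grip_force: 30.0
```

```bash
python3 st.py
```

```text
psi -116.59 [0.5193 0.1338 0.0923] [-1.16  0.74  1.3   1.97 -0.82  1.1  -1.53] F [0.6 0.4 7.4] T [ 0.13  0.09 -0.03] 18.5 0.057924590999090295
```

Request:
move_arm([
  [[0, 0, -0.02, 0, 0, 0, 1], [0, 0, -0.04, 0, 0, 0, 1], [0, 0, -0.04, 0, 0, 0, 1]],
])

```text
clock: 18.88
ee_pos: [0.5192, 0.1337, 0.0923]
tcp_rot: [[0.865, -0.501, 0.001], [-0.501, -0.865, -0.0], [0.001, -0.001, -1.0]]
wrist_force: [0.3, 1.0, 7.4]
grip_width: 0.0576
grip_force: 30.0
```

```bash
python3 st.py
```

```text
psi -120.09 [0.5192 0.1337 0.0923] [-1.16  0.74  1.3   1.97 -0.82  1.1  -1.59] F [0.3 1.  7.4] T [0.05 0.15 0.79] 18.875 0.057633182423072554
```

The stop torque is appearing (0.79 Nm, z steady at the home value). One more small nudge to confirm it.

Request:
move_arm([
  [[0, 0, -0.02, 0, 0, 0, 1], [0, 0, -0.03, 0, 0, 0, 1], [0, 0, -0.03, 0, 0, 0, 1]],
])

```text
clock: 19.25
ee_pos: [0.5195, 0.1335, 0.0923]
tcp_rot: [[0.841, -0.541, 0.002], [-0.541, -0.841, -0.001], [0.002, -0.0, -1.0]]
wrist_force: [1.0, -0.8, 5.4]
grip_width: 0.0579
grip_force: 30.0
```

```bash
python3 st.py; python3 - <<'E'
from h import *
import pickle
f=grab_frame("wrist");s=robot.sense();pickle.dump((f,s),open("f5.pkl","wb"));save(f,"w5.png")
E
```

```text
psi -122.73 [0.5195 0.1335 0.0923] [-1.16  0.74  1.3   1.96 -0.82  1.1  -1.64] F [ 1.  -0.8  5.4] T [-0.23 -0.1   1.3 ] 19.25 0.05792415822099313
```

View pics/w5.png

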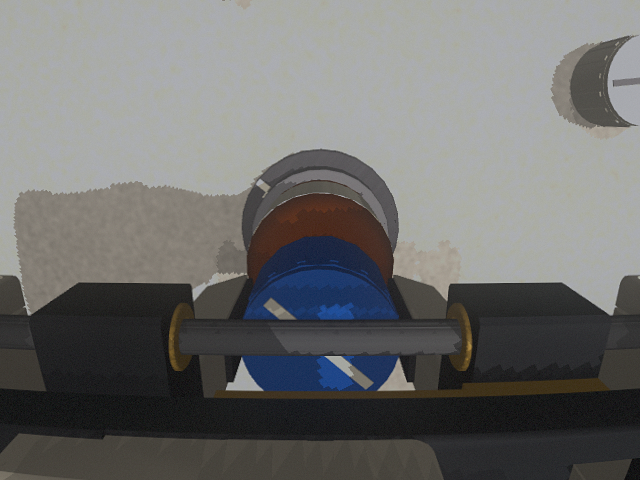

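The wrist view shows the cap down on the neck, its line from px (272,303) to (368,385), and the index mark at (263,186). I'll check the cap line against the bottle line.

```bash
cat > ln.py <<'E'
from h import *
import pickle,sys
f,s=pickle.load(open(sys.argv[1],"rb"));z=float(sys.argv[2])
img=f["img"].astype(int);hsv=cv2.cvtColor(f["img"],cv2.COLOR_RGB2HSV)
v,u=np.nonzero((hsv[...,1]<80)&(img.min(2)>75));k=(v>292)&(v<390)&(u>262)&(u<378)&((v<318)|(v>356))&(abs((u-272)*84-(v-301)*95)<95*16)
q=np.array([onplane(f,x,y,z)[:2] for x,y in zip(u[k],v[k])],np.float32)
l=cv2.fitLine(q,cv2.DIST_HUBER,0,.001,.001).ravel();R=s["tcp_rot"]
a=np.degrees(np.arctan2(l[1],l[0]))%180;p=np.degrees(np.arctan2(R[1,1],R[0,1]))
print("line",k.sum(),a,"psi",p,"psi-line",(p-a)%180,"mid",(q.min(0)+q.max(0))/2)
E
python3 ln.py f3.pkl .2745; python3 ln.py f5.pkl .166
```

```text
line 829 10.923959 psi 56.024367493633456 psi-line 45.10040871525211 mid [0.5673672  0.09546623]
line 793 13.932018 psi -122.7217992165062 psi-line 43.34618250346449 mid [0.5159899  0.13556808]
```

The stop is confirmed: torque is up to 1.3 Nm and z is steady, with the marks in line within a few degrees. I'll back off about 94° (a quarter turn plus the wind-up), rising 4 mm.

Request:
move_arm([
  [[0, 0, 0.1, 0, 0.003, 0.004, 1], [0, 0, 0.2, 0, 0.007, 0.008, 1], [0, 0, 0.3, 0, 0.012, 0.012, 1], [0, 0, 0.4, 0, 0.015, 0.016, 1], [0, 0, 0.5, 0, 0.018, 0.02, 1], [0, 0, 0.5, 0, 0.018, 0.02, 1]],
])

```text
clock: 20.05
ee_pos: [0.5196, 0.1354, 0.0943]
tcp_rot: [[0.978, 0.209, 0.002], [0.209, -0.978, 0.001], [0.003, -0.0, -1.0]]
wrist_force: [3.7, -0.7, 4.9]
grip_width: 0.0581
grip_force: 30.0
```

```bash
python3 st.py
```

```text
psi -77.93 [0.5196 0.1354 0.0943] [-1.09  0.61  1.11  1.96 -0.66  0.99 -1.03] F [ 3.7 -0.7  4.9] T [-0.2  -0.64  0.07] 20.05 0.05813763116449384
```

Request:
move_arm([
  [[0, 0, 0.1, 0, 0.002, 0.004, 1], [0, 0, 0.2, -0.003, 0.004, 0.008, 1], [0, 0, 0.3, -0.006, 0.007, 0.012, 1], [0, 0, 0.4, -0.01, 0.009, 0.016, 1], [0, 0, 0.5, -0.012, 0.01, 0.02, 1], [0, 0, 0.55, -0.012, 0.01, 0.022, 1], [0, 0, 0.55, -0.012, 0.01, 0.022, 1]],
])

```text
clock: 20.92
ee_pos: [0.5182, 0.1368, 0.0963]
tcp_rot: [[0.479, 0.878, 0.002], [0.878, -0.479, 0.001], [0.001, 0.001, -1.0]]
wrist_force: [3.5, 0.9, 6.4]
grip_width: 0.0577
grip_force: 30.0
```

```bash
python3 st.py; python3 - <<'E'
from h import *
import pickle
f=grab_frame("wrist");s=robot.sense();pickle.dump((f,s),open("f6.pkl","wb"))
E
python3 ln.py f6.pkl .170
```

```text
psi -28.6 [0.5182 0.1368 0.0963] [-0.97  0.5   0.86  1.95 -0.48  0.91 -0.36] F [3.5 0.9 6.4] T [ 0.08 -0.47  0.11] 20.925 0.05771454308844248
line 804 107.693665 psi -28.65306226718233 psi-line 43.65327318203643 mid [0.51554483 0.13416263]
```

The cap line is at 107.7° (square would be 108.2°) and the cap is 4.0 mm up, still gripped with low forces. I'll hand it in.

```bash
python3 -c "
from bench import robot
print(robot.sign_off())"
```

```text
the job is handed in; nothing more can be done
None
```

The blue cap was screwed down to the stop, then backed off a quarter turn (4.0 mm higher, line within 1° of square by my measurement), and handed in at about 21 s still held at 30 N; the gripper touched nothing else, but the verdict wasn't returned.

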